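# Rock the angle gauge to its preset mark on the sprung stud

## Task

Pick up the yellow angle gauge, carry it to the blue stud block and set it upright with the middle of its foot on the uneven red stud, gently: the sprung stud goes part of the way down, never hard against its stop. Then rock the gauge there until its swinging red pointer settles on the green tab, and finish while still holding it so in the gripper, carried by the stud and the fingers alone, so that a classmate can glue the wedge at this angle. Leave the other prints on the table where they are.

Things in the scene. Friction and masses are not known exactly. Their poses are not given: they have to be found in the camera images.
- gauge_center (a point): centre (half-way up, 79 mm above the underside of the foot) of the angle gauge: an upright yellow printed plate 16 mm thick (its x) by 120 mm wide (its y), on a foot 44 mm (x) by 130 mm (y) by 10 mm thick, with a black grip on top; 158 mm tall in all, about 0.22 kg, loose, starts standing on the table. Its z axis points up out of the grip, its +x axis out of the white dial face. Its yaw starts between -55 and +12 degrees.
- gauge_grip (a point): centre of the gauge's black grip block, 138 mm above the underside of the foot; the block is 22 mm thick (gauge x), 40 mm wide (gauge y), 40 mm tall (118 to 158 mm above the foot). Take it across its 22 mm from above. Axes as the gauge.
- gauge_foot (a point): centre of the flat underside of the gauge's foot. Axes as the gauge.
- pointer (a joint): rad, the red pendulum pointer's angle relative to the gauge, about the gauge's x axis, pivot 108 mm above the foot. It hangs freely, swings at about 2.2 Hz and settles in about 1 to 2 s. 0 when the gauge stands upright; positive when it has swung toward the gauge's +y end, which happens when that end is tipped down: at rest it equals the angle by which the gauge's +y end is tipped down.
- mark (a joint): rad, the preset angle of the green tab (10 mm wide) on the dial, same axis and sense as the pointer; between 0.18 and 0.36, stays as it is set. The pointer lies on the tab when pointer equals mark.
- pointer_tip (a point): point near the tip of the red pointer, 72 mm from the pivot, in front of the dial face
- mark_tab (a point): middle of the green tab, 72 mm from the pivot, in front of the dial face
- stud (a joint): m, how far the sprung red stud is pressed down: near 0.001 when free, stop at 0.016; spring 500 N/m (so 8 mm takes 4 N)
- stud_top (a point): middle of the top of the red stud, level with its higher ridge, 90 mm above the table when free; it goes down with the stud. The stud top has two parallel round ridges (radius 9 mm, 44 mm long along its x axis) 8 mm either side of the middle along y; the one at +y is 3 mm lower, so it is uneven. Its axes are the block's; the foot should lie across the ridges, gauge x along stud x, either way round.
- block: blue printed stud block, fixed to the table, 100 mm (x) by 90 mm (y) by 36 mm tall, with a collar of radius 19 mm up to 50 mm; origin at the centre of its underside. Its yaw lies between -46 and +6 degrees.
- spool: black filament spool, 100 mm across, 46 mm tall, lying flat; leave alone
- heart: red printed heart model, about 80 mm long, 75 mm tall; leave alone
- pawn: blue printed pawn, 32 mm across, 56 mm tall; leave alone
- ribs: red ribbed print, 70 by 26 by 22 mm; leave alone
- tube: white printed tube standing upright, 36 mm across, 70 mm tall; leave alone
- offcut: yellow printed bar, 50 by 110 by 30 mm; leave alone
There are look-alikes about, which are no part of the job. What is shaped like the block but turquoise is not meant.

How it is judged:
By the outcome, as a careful person would: the job done as asked, in the order asked, and still so for the second after the job is handed in, while the arm keeps its last pose, push and grip.
It also fails if it takes over 54 s, if anything falls off the work surface, if the arm or the gripper's body presses on something with over 40 N, if the wrist force passes 120 N, or if a joint passes its speed limit or range.

## Robot

A 6-joint arm with a two-finger parallel gripper is mounted at the origin on the work surface. World frame = base frame: x ahead of the robot, y to its left, z up, the work surface at z = 0. Lengths are in m, angles in degrees, forces in N, time in s.
With the tool pointing down it reaches from about 0.4 to 0.925 m from the base axis. Payload 3.4 kg.
Tool frame: the origin (TCP) lies midway between the tips of the shut fingers; the grasp point (between the pads) lies 19 mm behind it (arm.hold_point_z is the distance from the TCP to the grasp point, in m); z points along the fingers, y is the line along which they close (so a half turn about z gives the same grasp; the last joint's range is limited). The gripper opens to 85 mm and grips with 20 to 120 N. Pads are 22 mm wide; open, the fingers measure 114 mm over their backs; the gripper's body (76 mm by 85 mm) begins 54 mm behind the grasp point. The pads swing forward as they close: fully open they stand 13 mm farther back than shut.
Start: joints at [-67.58, 17.578, 86.31, -0, 76.112, -4.211], TCP at [0.258, -0.514, 0.231] pointing down, gripper open.
Joint ranges: [-179.03, 179.03], [-60, 130.46], [8.19, 133.38], [-81.62, 261.62], [5.75, 156.47], [-153.77, 153.77]. Speed limits (degrees/s): [147.25, 147.25, 180, 180, 180, 180].

## Interface

Orientations are given as [roll, pitch, yaw] about the fixed x, y, z axes, in that order (R = Rz(yaw) Ry(pitch) Rx(roll)).
In Python, from bench import status, eyes, ticket, arm gives the robot as it stands. The module is installed in compiled form; this text tells all that it offers.
- The arm moves only by the tool play_rows, never from a script. Its argument "steps" is a list of rows, each a list of 7 numbers: the turn, a rotation vector about the tool's x, y, z in degrees, then the shift along the tool's x, y, z in m, then the finger opening in m, from 0 to 0.0854. In form: [[rx, ry, rz, x, y, z, grip], ...]. A call has 1 to 5 rows; each row is the pose to reach, as a shift and turn from the pose commanded when the call began, along the tool's axes at that moment; what a row does not reach only later rows make up. A row lasts 1/8 s, in which the tool goes at most 62.5 mm and 10.7 degrees, less where a joint would pass 70% of its speed; a pose out of reach is approached as far as the arm can. A call with a gripper value outside its range is refused whole. The fingers move at their own pace and stop on an object; "force" is the grip in N (left out, the last holds). Time passes only in rows, so rows that repeat a pose let the fingers close. It gives the time, the measured TCP pose, the force, the opening and the grip force at its end, in the units of the state.
- status.get_state(): the state, without advancing time (a new reading comes with each control period).
- eyes.snapshot(name): name is "side" or "top"; returns (picture, depth): 384x512x3 uint8, red, green, blue; 384x512 float32, m along the optical axis (not along the pixel's ray), 0 where there is no reading.
- eyes.camera_model(name): a dict with "vertical_fov" (degrees; the focal length in pixels is half the picture's height over the tangent of half this angle, whatever the lens; pixels are square), "cx", "cy" (the principal point, pixels), "k1" (the pictures are not rectified: a ray, as slopes to the right and down, at radius r is drawn at 1 + k1 r^2 times it, then the intrinsics apply), "rvec" (rotation vector, rad) and "tvec" (3), from world to camera coordinates, as OpenCV has them. Camera axes: x right, y down, z forward; pixel columns grow to the right and rows downward; lengths in m; the calibration is good to about 2 mm. A picture is of the moment at which its call begins. camera_model takes no time and is no camera call.
- ticket.finish_job(): hands the job in; it is judged then, once.
The state is a dict: "time": time; "joint_positions": joint angles; "qvel": joint speeds; "joint_efforts": joint torques, N m; "ee_pos": TCP position; "ee_rot": TCP orientation; "contact_force": force on the tool from outside, world axes, zero at the start; "torque": the same for the moment, N m; "opening": finger opening in m; "grip_force": force on a finger pad.
Only numpy, scipy, OpenCV 4.12 (cv2) and the standard library are available. Lean on these libraries where they do the work, as an engineer would, in place of code of your own. Each camera call takes 0.05 s, during which the arm holds its last target. There are 200 camera calls.

## Working session

There is one attempt and no reset: what is moved stays moved. The work goes in short steps, Python scripts to look and compute and a tool call to move; the robot and the scene stay as the last step left them, time stands still between calls to the robot, and variables do not carry over. Pictures are saved under pics/ and viewed, at most 10 in all, crops included, and the job is handed in when it is done.

Besides the shell and the picture viewer there is one more tool, called in YAML: its name, and indented under it one key for each argument. play_rows: Moves the arm, as the interface text tells. Its arguments: {"type":"object","properties":{"steps":{"type":"array"},"force":{"type":"number"}},"required":["steps"]}

```bash
mkdir -p pics
cat > h.py <<'E'
import numpy as np, cv2
from scipy.spatial.transform import Rotation as R
from bench import status, eyes, ticket, arm
def snap(n,save=None):
    p,d=eyes.snapshot(n)
    if save: cv2.imwrite('pics/'+save,p[:,:,::-1])
    return p,d
def cam(n):
    m=eyes.camera_model(n); f=192/np.tan(np.radians(m['vertical_fov']/2))
    Rm=cv2.Rodrigues(np.array(m['rvec'],float))[0]; t=np.array(m['tvec'],float)
    return m,f,Rm,t
def slopes(n,u,v):
    m,f,Rm,t=cam(n)
    xd=(np.asarray(u,float)-m['cx'])/f; yd=(np.asarray(v,float)-m['cy'])/f
    x,y=xd.copy(),yd.copy()
    for _ in range(20):
        s=1+m['k1']*(x*x+y*y); x,y=xd/s,yd/s
    return x,y
def pts(n,u,v,d):
    m,f,Rm,t=cam(n); x,y=slopes(n,u,v)
    return (np.stack([x*d,y*d,d],-1)-t)@Rm
def ray(n,u,v):
    m,f,Rm,t=cam(n); x,y=slopes(n,u,v)
    return -Rm.T@t, np.stack([x,y,np.ones_like(x)],-1)@Rm
def onplane(n,u,v,z):
    c,d=ray(n,u,v); return c+d*((z-c[2])/d[...,2])[...,None]
def proj(n,P):
    m,f,Rm,t=cam(n); q=np.atleast_2d(P)@Rm.T+t; a=q[:,:2]/q[:,2:]; s=1+m['k1']*(a**2).sum(1,keepdims=True)
    return a*s*f+[m['cx'],m['cy']]
E
python3 - <<'E'
from h import *
for n in('side','top'):
    snap(n,n+'1.png'); m,f,Rm,t=cam(n); print(n,-Rm.T@t,Rm[2],f,m)
s=status.get_state(); print(s, arm.hold_point_z)
E
```

```text
side [-0.06759793  0.78217446  0.65760122] [ 0.54463339 -0.69438009 -0.47033047] 361.60314028586674 {'vertical_fov': 55.93381882172376, 'cx': 255.8412636704597, 'cy': 194.59869333111948, 'k1': -0.02616545618959529, 'rvec': array([ 0.7792811 , -2.30637611,  1.37786994]), 'tvec': array([0.4331422 , 0.26544185, 0.88923236])}
top [ 0.47073514 -0.00588896  1.19029545] [ 0.06491801 -0.00327722 -0.99788522] 406.4277987798437 {'vertical_fov': 50.57290925978885, 'cx': 256.58163071367863, 'cy': 192.3684897461458, 'k1': 0.0023514800537354974, 'rvec': array([ 2.20837742, -2.17195052,  0.07532036]), 'tvec': array([-0.01883564,  0.54677552,  1.15719975])}
{'time': 0.1, 'joint_positions': array([-6.75799529e+01,  1.76189724e+01,  8.63762679e+01, -5.44415776e-04,
        7.61135539e+01, -4.21177519e+00]), 'qvel': array([ 0.07243924, -0.2112251 , -0.10556591, -0.03594589, -0.1533282 ,
        0.07960233]), 'joint_efforts': array([ 7.97164448e-04, -4.58528531e+01, -2.52609158e+01,  1.71416929e-05,
        5.63239446e-03,  1.28830738e-06]), 'ee_pos': array([ 0.25747167, -0.51341545,  0.2304641 ]), 'ee_rot': array([-1.79891461e+02, -7.46335519e-03,  2.66319464e+01]), 'contact_force': array([ 0.58776014, -0.22650148,  0.11877419]), 'torque': array([-3.79681177e-05, -1.77452176e-02, -3.60012451e-02]), 'grip_force': 0.0, 'opening': 0.08539896094080149} 0.0187
```

View pics/side1.png

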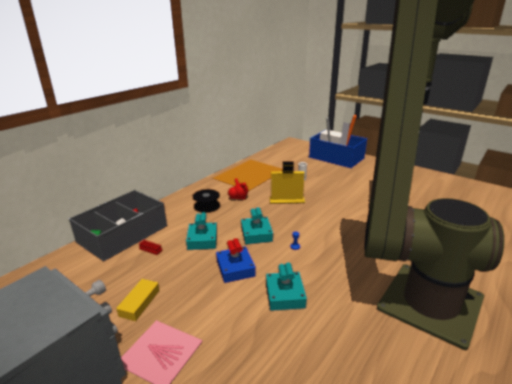

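View pics/top1.png

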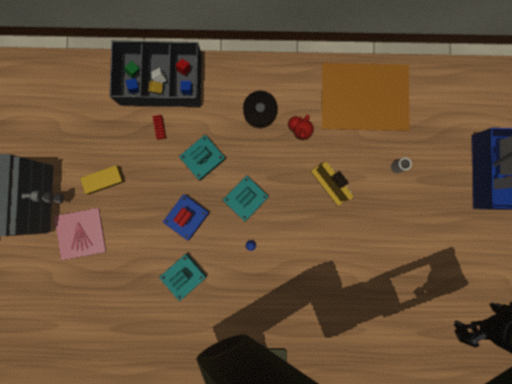

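The side view shows the gauge's back at about (287,185) and the blue block at (236,260). In the top view the gauge is at (333,183) and the blue block with its red stud at (187,217). Next I measure both.

```bash
cat > m1.py <<'E'
from h import *
p,d=snap('top'); hsv=cv2.cvtColor(p,cv2.COLOR_RGB2HSV)
def reg(mask,u0,v0,u1,v1):
    m=np.zeros_like(mask); m[v0:v1,u0:u1]=mask[v0:v1,u0:u1]; v,u=np.nonzero(m>0); return u,v
H,S,V=[hsv[...,i].astype(int) for i in range(3)]
def axis(P):
    r=cv2.minAreaRect((P[:,:2]*1000).astype(np.float32)); return r
# gauge: heights
v,u=np.mgrid[150:220,300:365]; u=u.ravel();v=v.ravel()
P=pts('top',u,v,d[v,u].astype(float))
for lo,hi in((.15,.166),(.108,.128),(.004,.02),(.004,.2)):
    k=(P[:,2]>lo)&(P[:,2]<hi); print('gauge',lo,hi,k.sum(),P[k].mean(0),axis(P[k]))
v,u=np.mgrid[190:242,160:212]; u=u.ravel();v=v.ravel()
P=pts('top',u,v,d[v,u].astype(float)); h=H[v,u]; s=S[v,u]
red=((h<8)|(h>172))&(s>120)
blue=(h>100)&(h<130)&(s>120)&(abs(P[:,2]-.036)<.006)
print('blue',blue.sum(),P[blue].mean(0),axis(P[blue]))
k=red&(P[:,2]>.06); print('red',k.sum(),P[k].mean(0),P[k,2].min(),P[k,2].max(),axis(P[k]))
E
python3 m1.py
```

```text
gauge 0.15 0.166 141 [ 0.57582558 -0.22220393  0.15716603] ((575.8858642578125, -222.6201629638672), (39.52132797241211, 22.278274536132812), 39.085697174072266)
gauge 0.108 0.128 208 [ 0.5757029  -0.22186086  0.11818559] ((575.4550170898438, -222.1750946044922), (118.94892883300781, 20.46137809753418), 37.25962448120117)
gauge 0.004 0.02 374 [ 0.57137523 -0.21072646  0.0087171 ] ((578.3175048828125, -227.4026641845703), (196.86952209472656, 181.9926300048828), 0.6341819763183594)
gauge 0.004 0.2 1018 [ 0.57292674 -0.21625539  0.07013944] ((578.3175048828125, -227.4026641845703), (196.86952209472656, 181.9926300048828), 0.6341819763183594)
blue 771 [0.47362156 0.18736905 0.03580195] ((473.5284423828125, 190.6124267578125), (87.73600769042969, 97.1368179321289), 54.71891784667969)
red 183 [0.47306999 0.18988271 0.08619641] 0.07670293671418031 0.09254304153690683 ((472.96087646484375, 190.55921936035156), (32.40543746948242, 41.833229064941406), 55.76540756225586)
```

```bash
cat >> h.py <<'E'
def go(pos,rpy):
    """tool-frame delta (rotvec deg, shift m) from measured pose to target TCP pose"""
    s=status.get_state(); R0=R.from_euler('xyz',s['ee_rot'],degrees=True); R1=R.from_euler('xyz',rpy,degrees=True)
    print('t',round(s['time'],2),'pos',s['ee_pos'].round(4),'rot',s['ee_rot'].round(2),'F',s['contact_force'].round(2),'op',round(s['opening'],4),'gf',round(s['grip_force'],1),'j',s['joint_positions'].round(1))
    print('delta',(R0.inv()*R1).as_rotvec(degrees=True).round(2),R0.inv().apply(np.array(pos)-s['ee_pos']).round(4))
E
python3 -c "
from h import *
go([.576,-.222,.230],[180,0,38])"
```

```text
t 0.15 pos [ 0.2575 -0.5135  0.2306] rot [-1.7991e+02 -1.0000e-02  2.6630e+01] F [ 0.2   0.03 -0.43] op 0.0853 gf 0.0 j [-67.6  17.6  86.4  -0.   76.1  -4.2]
delta [-9.000e-02 -1.000e-02 -1.137e+01] [ 0.4154 -0.1178  0.0008]
```

play_rows:
  steps:
    - [0,0,-2,0.05,-0.014,0,0.0854]
    - [0,0,-4,0.11,-0.031,0,0.0854]
    - [0,0,-6,0.17,-0.048,0,0.0854]
    - [0,0,-8,0.23,-0.065,0,0.0854]
    - [0,0,-10,0.29,-0.082,0,0.0854]
  force: 80

```text
time: 0.78
ee_pos: [0.4813, -0.3092, 0.2311]
ee_rot: [-180.0, 0.0, 36.7]
contact_force: [0.1, -0.2, 0.1]
opening: 0.0853
grip_force: 0.0
```

play_rows:
  steps:
    - [0,0,-1.4,0.04,-0.018,0,0.0854]
    - [0,0,-1.4,0.08,-0.03,0,0.0854]
    - [0,0,-1.4,0.105,-0.051,0,0.0854]
    - [0,0,-1.4,0.111,-0.055,0,0.0854]
    - [0,0,-1.4,0.111,-0.055,0,0.0854]

```text
time: 1.4
ee_pos: [0.5364, -0.2003, 0.2311]
ee_rot: [180.0, 0.0, 38.1]
contact_force: [0.4, 0.1, 0.4]
opening: 0.0853
grip_force: 0.0
```

```bash
python3 -c "
from h import *
snap('side','s2.png');snap('top','t2.png')
go([.576,-.222,.119],[180,0,38])"
```

```text
t 1.5 pos [ 0.5362 -0.2013  0.2312] rot [1.7998e+02 3.0000e-02 3.7990e+01] F [0.9  0.28 0.22] op 0.0853 gf 0.0 j [-24.8  17.4  86.6  -0.   76.   27.2]
delta [ 0.02  0.03 -0.01] [0.0187 0.0408 0.1122]
```

play_rows:
  steps:
    - [0,0,0,0.0187,0.0408,0,0.0854]
    - [0,0,0,0.0187,0.0408,0.03,0.0854]
    - [0,0,0,0.0187,0.0408,0.06,0.0854]
    - [0,0,0,0.0187,0.0408,0.09,0.0854]
    - [0,0,0,0.0187,0.0408,0.1122,0.0854]

```text
time: 2.12
ee_pos: [0.5753, -0.2224, 0.1176]
ee_rot: [-179.9, 0.1, 37.9]
contact_force: [-0.0, 0.4, 0.2]
opening: 0.0855
grip_force: 0.0
```

play_rows:
  steps:
    - [0,0,0,0,0,0,0.05]
    - [0,0,0,0,0,0,0.015]
    - [0,0,0,0,0,0,0.015]
    - [0,0,0,0,0,0,0.015]
    - [0,0,0,0,0,0,0.015]
  force: 80

```text
time: 2.75
ee_pos: [0.5776, -0.2217, 0.1206]
ee_rot: [179.8, -0.1, 38.0]
contact_force: [0.8, -2.2, 4.4]
opening: 0.0208
grip_force: 79.0
```

```bash
python3 -c "
from h import *
snap('side','s3.png')
p=cv2.imread('pics/s3.png')[120:300,190:370]; cv2.imwrite('pics/s3c.png',cv2.resize(p,None,fx=3,fy=3,interpolation=cv2.INTER_CUBIC))
go([.576,-.222,.119],[180,0,38])"
```

```text
t 2.8 pos [ 0.5775 -0.2217  0.1205] rot [ 1.7981e+02 -7.0000e-02  3.8040e+01] F [ 0.54 -0.86  6.05] op 0.0211 gf 79.1 j [-24.9  26.5  89.3  -0.   64.1  27.1]
delta [ 0.19 -0.07  0.04] [-0.0014 -0.0007  0.0015]
```

View pics/s3c.png

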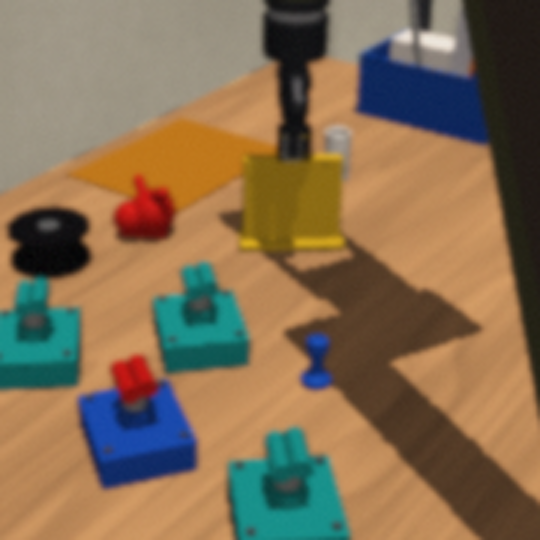

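Gauge gripped (opening 21 mm, back towards the side camera at about (287,185) in the full image). I'll lift it and turn it half round on the way, so the dial faces the side camera.

play_rows:
  steps:
    - [0,0,0,0,0,-0.02,0.015]
    - [0,0,0,0,0,-0.05,0.015]
    - [0,0,0,0,0,-0.09,0.015]
    - [0,0,0,0,0,-0.12,0.015]
    - [0,0,0,0,0,-0.13,0.015]

```text
time: 3.42
ee_pos: [0.5767, -0.2209, 0.2505]
ee_rot: [179.9, -0.1, 38.0]
contact_force: [-0.1, -0.1, -2.4]
opening: 0.0211
grip_force: 78.7
```

```bash
python3 -c "
from h import *
go([.576,-.222,.25],[180,0,38])
d=np.array([.473-.5775,.1903+.2217])/4
for y in (38,87.5,137,186.5):
  a=np.radians(y); print(y,d@[np.cos(a),np.sin(a)],d@[np.sin(a),-np.cos(a)])"
```

```text
t 3.42 pos [ 0.5767 -0.2209  0.2505] rot [ 1.7991e+02 -6.0000e-02  3.8040e+01] F [-0.08 -0.15 -2.41] op 0.0211 gf 78.7 j [-24.9  20.2  79.5   0.   80.3  27.1]
delta [ 0.09 -0.06  0.04] [-0.0012  0.0005  0.0005]
38 0.04282635102056719 -0.0972492636643752
87.5 0.10176241032801196 -0.03059293168745565
137 0.0893524465412382 0.057512224110141785
186.5 0.01429713371145647 0.10529533509437508
```

play_rows:
  steps:
    - [0,0,-9.9,0.009,-0.019,0,0.015]
    - [0,0,-19.8,0.017,-0.039,0,0.015]
    - [0,0,-29.7,0.026,-0.058,0,0.015]
    - [0,0,-39.6,0.034,-0.078,0,0.015]
    - [0,0,-49.5,0.043,-0.097,0,0.015]

```text
time: 4.05
ee_pos: [0.5488, -0.1169, 0.2471]
ee_rot: [-179.8, -0.1, 87.9]
contact_force: [0.6, 0.8, -1.8]
opening: 0.0208
grip_force: 78.8
```

play_rows:
  steps:
    - [0,0,-9.9,0.02,-0.006,0,0.015]
    - [0,0,-19.8,0.041,-0.012,0,0.015]
    - [0,0,-29.7,0.061,-0.018,0,0.015]
    - [0,0,-39.6,0.081,-0.024,0,0.015]
    - [0,0,-49.5,0.102,-0.031,0,0.015]

```text
time: 4.68
ee_pos: [0.5222, -0.0139, 0.2472]
ee_rot: [-179.9, -0.2, 137.4]
contact_force: [0.2, 0.3, -1.3]
opening: 0.0212
grip_force: 78.7
```

play_rows:
  steps:
    - [0,0,-9.9,0.018,0.0115,0,0.015]
    - [0,0,-19.8,0.036,0.023,0,0.015]
    - [0,0,-29.7,0.054,0.0345,0,0.015]
    - [0,0,-39.6,0.072,0.046,0,0.015]
    - [0,0,-49.5,0.089,0.0575,0,0.015]

```text
time: 5.3
ee_pos: [0.4962, 0.0886, 0.2473]
ee_rot: [180.0, -0.2, -173.1]
contact_force: [-0.7, -0.0, -2.6]
opening: 0.0212
grip_force: 78.7
```

play_rows:
  steps:
    - [0,0,-9.9,0.003,0.022,0,0.015]
    - [0,0,-19.8,0.006,0.045,0,0.015]
    - [0,0,-29.7,0.009,0.068,0,0.015]
    - [0,0,-39.6,0.012,0.09,0,0.015]
    - [0,0,-48.5,0.014,0.105,0,0.015]

```text
time: 5.92
ee_pos: [0.4703, 0.1913, 0.2473]
ee_rot: [179.8, -0.2, -124.6]
contact_force: [0.5, -0.2, -2.4]
opening: 0.0209
grip_force: 78.7
```

play_rows:
  steps:
    - [0,0,0,0,0,0,0.015]
    - [0,0,0,0,0,0,0.015]
    - [0,0,0,0,0,0,0.015]
    - [0,0,0,0,0,0,0.015]
    - [0,0,0,0,0,0,0.015]

```text
time: 6.55
ee_pos: [0.4722, 0.1903, 0.2491]
ee_rot: [-180.0, 0.0, -125.0]
contact_force: [-0.2, -0.2, -2.6]
opening: 0.0214
grip_force: 78.9
```

```bash
python3 -c "
from h import *
snap('side','s4.png'); snap('top','t4.png')
a=cv2.imread('pics/s4.png')[130:290,160:320]; b=cv2.imread('pics/t4.png')[140:270,120:250]
f=lambda q:cv2.resize(q,(400,400),interpolation=cv2.INTER_CUBIC)
cv2.imwrite('pics/c4.png',np.hstack([f(a),f(b)]))
go([.473,.1903,.25],[180,0,-125])"
```

```text
t 6.65 pos [0.4722 0.1904 0.2492] rot [-1.80e+02  1.00e-02 -1.25e+02] F [ 0.09 -0.66 -2.05] op 0.0209 gf 78.9 j [  17.2   11.5   92.3    0.    76.2 -127.8]
delta [-0.    0.01 -0.  ] [-0.0004 -0.0008 -0.0008]
```

View pics/c4.png

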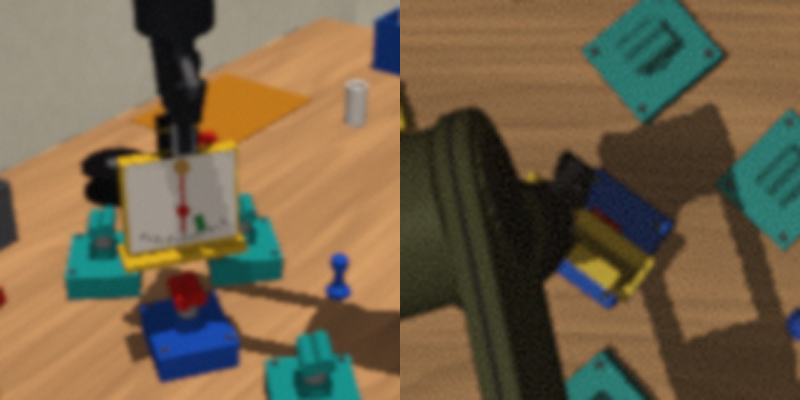

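Left: the dial faces the side camera. The red pointer hangs near the centre and the green tab is to its right (crop (200,222), full image about (240,219)). The foot is above the red stud, which is at crop (187,292). I'll measure the tab angle and the gauge's offset in the hand.

```bash
cat > m2.py <<'E'
from h import *
import sys
ZF=.1205
def meas(xg=.012):
    s=status.get_state(); Rt=R.from_euler('xyz',s['ee_rot'],degrees=True)
    Rg=Rt.as_matrix()@np.array([[0,1,0],[1,0,0],[0,0,-1.]])   # columns gauge x,y,z
    foot=s['ee_pos']-Rg[:,2]*ZF
    p,d=snap('side'); hsv=cv2.cvtColor(p,cv2.COLOR_RGB2HSV); H,S,V=[hsv[...,i].astype(int) for i in range(3)]
    v,u=np.mgrid[0:384,0:512]; c,D=ray('side',u,v)
    D=D@Rg; o=(c-foot)@Rg
    def on(x): k=(x-o[0])/D[...,0]; return o+D*k[...,None]
    P=on(xg)
    win=(abs(P[...,1])<.058)&(P[...,2]>.012)&(P[...,2]<.116)
    red=win&((H<8)|(H>170))&(S>110)
    g=win&(H>45)&(H<90)&(S>70)&(V>30)
    w=win&(S<60)&(V>60)
    wt=S.astype(float)
    def cen(m): return (P[m]*wt[m][:,None]).sum(0)/wt[m].sum()
    t=cen(g); r=np.degrees(np.hypot(t[1],t[2]-.108))
    print('green',g.sum(),t.round(4),'ang',np.arctan2(t[1],.108-t[2]).round(3),'rad',np.hypot(t[1],t[2]-.108).round(4))
    q=P[red]; k=q[:,2]<.085; q=q[k]
    print('red',len(q),q.mean(0).round(4),q[:,2].min().round(3),'ang',np.arctan2(q[:,1],.108-q[:,2]).mean().round(3),'line slope',(-np.arctan(np.polyfit(q[:,2],q[:,1],1)[0])).round(3))
    Q=on(.008); y=((H>18)&(H<33)&(S>110))
    yy=y&(abs(Q[...,1])<.09)&(Q[...,2]>.095)&(Q[...,2]<.125); print('top strip y range',Q[yy][:,1].min(),Q[yy][:,1].max(), 'z max',np.percentile(Q[yy][:,2],98))
    Q=on(.022); yf=y&(abs(Q[...,1])<.09)&(Q[...,2]>-.01)&(Q[...,2]<.012); print('foot y',Q[yf][:,1].min(),Q[yf][:,1].max(),'z',np.percentile(Q[yf][:,2],[2,98]))
    return p,P
if __name__=='__main__': meas()
E
python3 m2.py
```

```text
green 16 [0.012  0.0138 0.0368] ang 0.192 rad 0.0725
red 22 [ 0.012  -0.0027  0.0554] 0.046 ang -0.051 line slope -0.038
top strip y range -0.06794446434198062 0.05520502076871561 z max 0.12447672756795873
foot y -0.06944717858544892 0.05749016648724467 z [-0.00141516  0.01173647]
```

```bash
cat > m3.py <<'E'
from h import *
from m2 import ZF
s=status.get_state(); Rt=R.from_euler('xyz',s['ee_rot'],degrees=True)
Rg=Rt.as_matrix()@np.array([[0,1,0],[1,0,0],[0,0,-1.]]); foot=s['ee_pos']-Rg[:,2]*ZF
p,d=snap('side'); hsv=cv2.cvtColor(p,cv2.COLOR_RGB2HSV); H,S,V=[hsv[...,i].astype(int) for i in range(3)]
v,u=np.mgrid[0:384,0:512]; P=pts('side',u,v,d.astype(float)); G=(P-foot)@Rg
near=(d>0)&(abs(G[...,1])<.09)&(abs(G[...,0])<.03)
k=near&(G[...,2]>.02)&(G[...,2]<.11); q=G[k]; print('plate n',len(q),'x',np.median(q[:,0]),'y',q[:,1].min(),q[:,1].max())
for z in range(20,115,10):
    a=q[(q[:,2]>z/1000)&(q[:,2]<z/1000+.01)][:,1]; print(z,a.min().round(4),a.max().round(4),((a.min()+a.max())/2).round(4))
k=near&(G[...,2]>-.006)&(G[...,2]<.008)&(S>90); q=G[k]; print('foot',len(q),q[:,1].min(),q[:,1].max())
red=((H<8)|(H>172))&(S>110)&(d>0)&(np.hypot(P[...,0]-.473,P[...,1]-.19)<.05)&(P[...,2]>.06); q=P[red]
print('stud side',len(q),q.mean(0),cv2.minAreaRect((q[:,:2]*1000).astype(np.float32)), q[:,2].max(), 'in gauge',((q-foot)@Rg).mean(0),((q-foot)@Rg)[:,1].min(),((q-foot)@Rg)[:,1].max())
a=p[180:245,195:265]; cv2.imwrite('pics/c5.png',cv2.resize(a[:,:,::-1],None,fx=8,fy=8,interpolation=cv2.INTER_NEAREST))
E
python3 m3.py
```

```text
plate n 1438 x 0.00997229074386421 y -0.0643063419097038 0.0552452418223148
20 -0.0642 0.0539 -0.0051
30 -0.0641 0.0538 -0.0052
40 -0.0642 0.0548 -0.0047
50 -0.0643 0.0539 -0.0052
60 -0.064 0.0545 -0.0048
70 -0.0643 0.0545 -0.0049
80 -0.0639 0.0552 -0.0043
90 -0.0643 0.0549 -0.0047
100 -0.0642 0.0552 -0.0045Traceback (most recent call last):
  File "m3.py", line 10, in <module>
    a=q[(q[:,2]>z/1000)&(q[:,2]<z/1000+.01)][:,1]; print(z,a.min().round(4),a.max().round(4),((a.min()+a.max())/2).round(4))
                                                           ~~~~~^^
    return umr_minimum(a, axis, None, out, keepdims, initial, where)
ValueError: zero-size array to reduction operation minimum which has no identity
```

```bash
sed -i 's/range(20,115,10)/(20,90)/' m3.py; python3 m3.py
```

```text
plate n 1432 x 0.010043210091462758 y -0.0644560452201571 0.055524355985695904
20 -0.0642 0.054 -0.0051
90 -0.0641 0.0553 -0.0044
foot 169 -0.06953427204763378 0.060502467852681915
stud side 194 [0.46683131 0.1983219  0.09391179] ((471.73455810546875, 194.29666137695312), (32.88493347167969, 46.44038772583008), 52.1107063293457) 0.2697827728514413 in gauge [ 0.00881371 -0.00331352 -0.03474073] -0.018954124077329517 0.013999743033331532
```

View pics/c5.png

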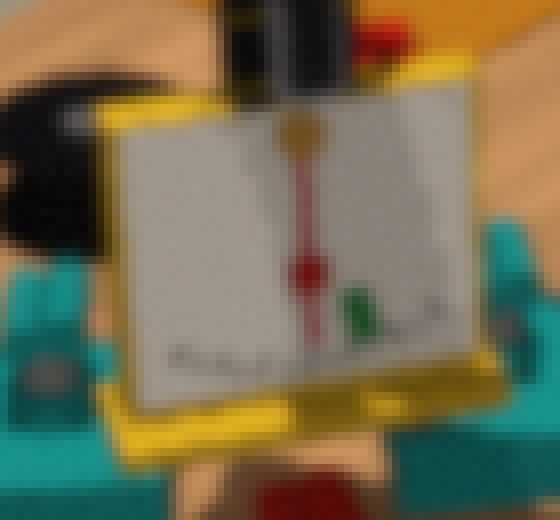

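The crop shows the pointer with its bob at (308,272) and its tip at about (315,340), and the tab at (362,315). The mark is therefore about 0.25 rad. The gauge sits about 2 mm towards its own −y in the hand. Lowering gently.

play_rows:
  steps:
    - [0,0,0,0.0016,-0.0008,0.008,0.015]
    - [0,0,0,0.0016,-0.0008,0.016,0.015]
    - [0,0,0,0.0016,-0.0008,0.024,0.015]
    - [0,0,0,0.0016,-0.0008,0.03,0.015]
    - [0,0,0,0.0016,-0.0008,0.034,0.015]

```text
time: 7.42
ee_pos: [0.4716, 0.1888, 0.2145]
ee_rot: [180.0, -0.0, -125.0]
contact_force: [0.2, 0.2, -3.2]
opening: 0.0208
grip_force: 78.9
```

play_rows:
  steps:
    - [0,0,0,0,0,0,0.015]
    - [0,0,0,0,0,0,0.015]
    - [0,0,0,0,0,0.001,0.015]
    - [0,0,0,0,0,0.002,0.015]
    - [0,0,0,0,0,0.003,0.015]

```text
time: 8.05
ee_pos: [0.4718, 0.1889, 0.2121]
ee_rot: [-180.0, 0.0, -125.0]
contact_force: [-0.1, 0.5, -2.2]
opening: 0.0212
grip_force: 78.8
```

```bash
python3 -c "
from h import *
go([.472,.190,.2035],[180,0,-125])"
```

```text
t 8.05 pos [0.4718 0.1889 0.2121] rot [-1.7999e+02  1.0000e-02 -1.2497e+02] F [-0.09  0.55 -2.15] op 0.0212 gf 78.8 j [  17.    13.2   95.7    0.    71.1 -128. ]
delta [-0.01  0.01  0.03] [-0.001   0.0005  0.0086]
```

play_rows:
  steps:
    - [0,0,0,0,0,0.001,0.015]
    - [0,0,0,0,0,0.002,0.015]
    - [0,0,0,0,0,0.003,0.015]
    - [0,0,0,0,0,0.004,0.015]
    - [0,0,0,0,0,0.005,0.015]

```text
time: 8.68
ee_pos: [0.4718, 0.1889, 0.2072]
ee_rot: [-180.0, 0.0, -125.0]
contact_force: [-0.5, -0.6, -0.7]
opening: 0.0214
grip_force: 78.9
```

play_rows:
  steps:
    - [0,0,0,0,0,0.001,0.015]
    - [0,0,0,0,0,0.002,0.015]
    - [0,0,0,0,0,0.003,0.015]
    - [0,0,0,0,0,0.003,0.015]
    - [0,0,0,0,0,0.003,0.015]

```text
time: 9.3
ee_pos: [0.4719, 0.1889, 0.2042]
ee_rot: [-180.0, 0.0, -125.0]
contact_force: [-0.8, 0.4, 0.3]
opening: 0.0213
grip_force: 79.1
```

```bash
python3 -c "
from h import *
go([.472,.190,.2035],[180,0,-125]); print(status.get_state()['torque'])
p,d=snap('side','s6.png'); a=p[180:270,190:270]; cv2.imwrite('pics/c6.png',cv2.resize(a[:,:,::-1],None,fx=6,fy=6,interpolation=cv2.INTER_CUBIC))"
```

```text
t 9.3 pos [0.4719 0.1889 0.2042] rot [-1.8000e+02  1.0000e-02 -1.2497e+02] F [-0.85  0.42  0.28] op 0.0213 gf 79.1 j [  17.1   13.6   96.4    0.    70.  -128. ]
delta [-0.    0.01  0.03] [-0.001   0.0005  0.0007]
[ 0.02459237  0.1867133  -0.02367291]
```

View pics/c6.png

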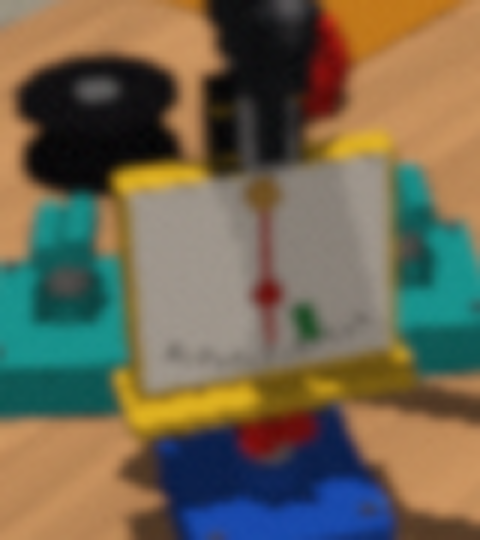

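The crop shows the foot resting on the red stud at (278,430), with the gauge upright and the stud part-way down; the load change is about 2.7 N. Now I rock it about the stud by 0.25 rad.

play_rows:
  steps:
    - [0,-2.86,0,0.006,0,-0.0001,0.015]
    - [0,-5.73,0,0.012,0,0,0.015]
    - [0,-8.6,0,0.018,0,0.0003,0.015]
    - [0,-11.46,0,0.0239,0,0.001,0.015]
    - [0,-14.3,0,0.0298,0,0.0019,0.015]

```text
time: 9.98
ee_pos: [0.4554, 0.1645, 0.2028]
ee_rot: [-179.9, 14.5, -125.0]
contact_force: [-1.0, 0.2, -0.3]
opening: 0.0212
grip_force: 79.1
```

play_rows:
  steps:
    - [0,0,0,0,0,0,0.015]
    - [0,0,0,0,0,0,0.015]
    - [0,0,0,0,0,0,0.015]
    - [0,0,0,0,0,0,0.015]
    - [0,0,0,0,0,0,0.015]

```text
time: 10.6
ee_pos: [0.4549, 0.1646, 0.2021]
ee_rot: [-180.0, 14.3, -124.9]
contact_force: [-1.1, -1.4, 0.2]
opening: 0.021
grip_force: 79.3
```

play_rows:
  steps:
    - [0,0,0,0,0,0,0.015]
    - [0,0,0,0,0,0,0.015]
    - [0,0,0,0,0,0,0.015]
    - [0,0,0,0,0,0,0.015]
    - [0,0,0,0,0,0,0.015]

```text
time: 11.22
ee_pos: [0.4548, 0.1645, 0.2023]
ee_rot: [-180.0, 14.3, -125.0]
contact_force: [-1.2, -1.4, 0.7]
opening: 0.0208
grip_force: 79.3
```

play_rows:
  steps:
    - [0,0,0,0,0,0,0.015]
    - [0,0,0,0,0,0,0.015]
    - [0,0,0,0,0,0,0.015]
    - [0,0,0,0,0,0,0.015]
    - [0,0,0,0,0,0,0.015]

```text
time: 11.85
ee_pos: [0.4548, 0.1645, 0.2022]
ee_rot: [-180.0, 14.3, -125.0]
contact_force: [-1.1, -1.7, -0.5]
opening: 0.0213
grip_force: 79.3
```

Run:
```python
from h import *
from m2 import meas
go([.472,.190,.2035],[180,0,-125]); print(status.get_state()['torque'])
p,P=meas(); a=p[180:270,190:270]; cv2.imwrite('pics/c7.png',cv2.resize(a[:,:,::-1],None,fx=6,fy=6,interpolation=cv2.INTER_CUBIC))
```

```text
t 11.85 pos [0.4548 0.1645 0.2022] rot [-180.     14.3  -124.97] F [-1.05 -1.71 -0.52] op 0.0213 gf 79.3 j [   6.6    6.8  107.8   12.8   56.5 -144.6]
delta [ 0.   14.3   0.03] [-0.0302  0.0005  0.0064]
[-0.46200449  0.33803772 -0.02181951]
green 14 [0.012  0.0549 0.0631] ang 0.886 rad 0.0709
red 20 [0.012  0.0104 0.0574] 0.051 ang 0.201 line slope 0.211
top strip y range -0.07056254411012744 0.053600742620845576 z max 0.12420465338232314
foot y -0.07262124914613036 0.06251177366079685 z [-0.00161735  0.01178366]
```

View pics/c7.png

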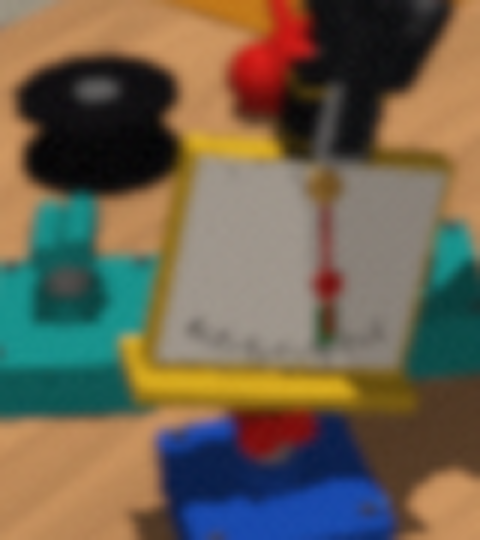

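Run:
```python
from h import *
ps=np.mean([snap('side')[0].astype(float) for _ in range(6)],0)
a=ps[226:240,236:254]; print('G-R'); print((a[...,1]-a[...,0]).round().astype(int)); 
cv2.imwrite('pics/c8.png',cv2.resize(ps[205:245,225:265].astype(np.uint8)[:,:,::-1],None,fx=14,fy=14,interpolation=cv2.INTER_CUBIC))
```

```text
G-R
[[ -8  -8  -8  -9 -12 -26 -54 -80 -92 -82 -60 -32 -14  -8  -8  -7  -8  -7]
 [ -8  -8  -8  -9 -12 -28 -55 -84 -95 -88 -64 -34 -14  -8  -8  -7  -7  -8]
 [ -8  -8  -8  -8 -11 -21 -45 -75 -90 -77 -52 -27 -12  -8  -7  -8  -8  -7]
 [ -8  -8  -8  -8  -9 -15 -31 -55 -70 -56 -32 -17  -9  -8  -8  -8  -8  -7]
 [ -8  -8  -8  -8  -9  -9 -14 -28 -46 -34 -16  -9  -8  -7  -7  -7  -8  -7]
 [ -9  -9  -9  -8  -8  -5   0  -9 -32 -26 -11  -7  -7  -7  -7  -8  -8  -7]
 [ -8  -8  -8  -9  -8  -4   4  -2 -30 -25 -10  -7  -8  -8  -8  -8  -8  -8]
 [ -8  -8  -8  -8  -8  -4   4  -2 -30 -26 -11  -7  -7  -7  -7  -7  -7  -7]
 [ -8  -9  -8  -8  -8  -4   5   2 -25 -24 -10  -7  -7  -8  -7  -7  -6  -7]
 [ -8  -8  -8  -8  -8  -4   6  10  -7 -10  -5  -6  -7  -7  -7  -7  -7  -6]
 [ -8  -8  -8  -8  -8  -4   6  18  14   6   0  -4  -6  -7  -7  -7  -7  -7]
 [ -8  -7  -8  -8  -8  -6   2  10  10   4  -2  -5  -6  -7  -7  -7  -7  -7]
 [ -8  -8  -8  -8  -8  -7  -4  -1  -2  -4  -6  -7  -7  -7  -7  -7  -8  -8]
 [-10 -10 -10 -10 -10  -9  -9  -7  -7  -8  -8  -8  -8  -8  -8  -9  -8  -8]]
```

View pics/c8.png

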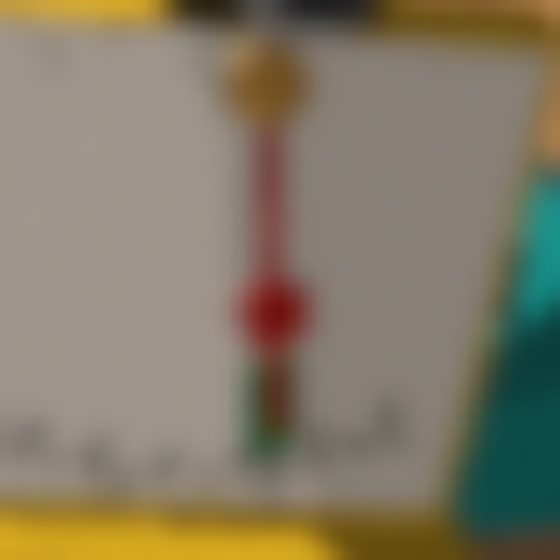

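The pointer lies on the tab, about 0.7 px (~1.5 mm) past its middle towards +y: pointer at column ~244.5, tab ~243.8. I'll back off 0.5° and let it settle.

play_rows:
  steps:
    - [0,0.25,0,-0.0005,0,0,0.015]
    - [0,0.5,0,-0.001,0,0,0.015]
    - [0,0.5,0,-0.001,0,0,0.015]
    - [0,0.5,0,-0.001,0,0,0.015]
    - [0,0.5,0,-0.001,0,0,0.015]

```text
time: 12.82
ee_pos: [0.4553, 0.1653, 0.2025]
ee_rot: [-180.0, 13.8, -125.0]
contact_force: [-0.1, -1.0, 0.5]
opening: 0.0209
grip_force: 79.1
```

play_rows:
  steps:
    - [0,0,0,0,0,0,0.015]
    - [0,0,0,0,0,0,0.015]
    - [0,0,0,0,0,0,0.015]
    - [0,0,0,0,0,0,0.015]
    - [0,0,0,0,0,0,0.015]

```text
time: 13.45
ee_pos: [0.4553, 0.1652, 0.2025]
ee_rot: [-180.0, 13.8, -125.0]
contact_force: [-0.4, -0.8, -0.2]
opening: 0.0209
grip_force: 79.1
```

play_rows:
  steps:
    - [0,0,0,0,0,0,0.015]
    - [0,0,0,0,0,0,0.015]
    - [0,0,0,0,0,0,0.015]
    - [0,0,0,0,0,0,0.015]
    - [0,0,0,0,0,0,0.015]

```text
time: 14.08
ee_pos: [0.4553, 0.1653, 0.2025]
ee_rot: [-180.0, 13.8, -125.0]
contact_force: [-0.9, -1.7, 0.1]
opening: 0.0213
grip_force: 79.1
```

play_rows:
  steps:
    - [0,0,0,0,0,0,0.015]
    - [0,0,0,0,0,0,0.015]
    - [0,0,0,0,0,0,0.015]
    - [0,0,0,0,0,0,0.015]
    - [0,0,0,0,0,0,0.015]

```text
time: 14.7
ee_pos: [0.4553, 0.1652, 0.2025]
ee_rot: [-180.0, 13.8, -125.0]
contact_force: [-0.9, -0.5, 0.5]
opening: 0.0209
grip_force: 79.1
```

Run:
```python
from h import *
ps=np.mean([snap('side')[0].astype(float) for _ in range(6)],0)
a=ps[229:240,238:250]; print((a[...,1]-a[...,0]).round().astype(int)); go([.472,.190,.2035],[180,0,-125])
```

```text
[[ -8  -9 -11 -20 -39 -64 -73 -52 -28 -14  -8  -8]
 [ -8  -8 -10 -12 -19 -36 -45 -28 -13  -9  -7  -7]
 [ -8  -9  -8  -7  -6 -17 -28 -14  -5  -6  -7  -7]
 [ -8  -8  -8  -4   0 -10 -24 -12  -3  -5  -7  -8]
 [ -8  -8  -8  -4   2  -9 -29 -16  -4  -6  -8  -8]
 [ -8  -8  -8  -4   3  -7 -26 -14  -3  -5  -7  -8]
 [ -9  -8  -8  -4   4   3  -6   0   1  -4  -6  -7]
 [ -8  -8  -8  -4   5  13  12  10   3  -3  -6  -6]
 [ -8  -8  -8  -6   1   7   6   2  -2  -6  -6  -7]
 [ -8  -8  -8  -7  -4  -3  -4  -5  -7  -7  -7  -8]
 [-10 -10 -10 -10  -9  -8  -8  -8  -8  -8  -8  -8]]
t 15.0 pos [0.4553 0.1652 0.2025] rot [ 180.     13.8  -124.97] F [-0.54 -0.32  0.07] op 0.021 gf 79.1 j [   7.1    6.9  107.4   12.2   57.  -143.9]
delta [ 0.   13.8   0.03] [-0.0292  0.0005  0.0061]
```

Green now shows on both sides of the pointer, so it is almost centred on the tab. The pose and forces are steady, so I'm handing in.

```bash
python3 -c "
from bench import ticket
print(ticket.finish_job())"
```

```text
the job is handed in; nothing more can be done
None
```

I handed the job in at about 15 s, with the gauge still held at about 0.24 rad, its foot on the red stud pressed about 7 mm down (stop at 16 mm), and the pointer on the green tab; the result came back without a verdict.

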